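# Trip the hidden catch of a jammed study phone box

## Task

The timer of the study phone box has jammed with the phone inside: lift the red-handled release pin out of its wooden stand, reach down with it through the slot in the top of the box and feel gently along the slot for the hidden spring catch, then press the catch until the blue tray pops out. The floor under the slot is thin, so never push the pin against any part of the box harder than about 10 N. Then lower the pin back into its stand, fully home, let go, and leave the tray out and the pen cup, glue stick and eraser where they are.

Things in the scene. Friction and masses are not known exactly. Their poses are not given: they have to be found in the camera images.
- pin_grip (a point): Centre of the release pin's red round handle (16 mm across, 45 mm long); below it a plain steel shaft 6 mm across and 55 mm long. z points from tip to handle; the pin is round, its yaw means nothing. About 40 g. At the start it stands upright in the stand, the handle's lower shoulder resting on the stand's top, this point 22.5 mm above stand_mouth.
- pin_tip (a point): Tip of the pin's steel shaft, 77.5 mm below the handle's centre along the pin.
- stand_mouth (a point): Centre of the hole's mouth on top of the fixed dark wooden pin stand, a block 60 x 60 mm and 60 mm tall; the hole is 10 mm wide, upright and goes right down to the table. The pin is home when its shoulder rests on the block.
- phone_box_top (a point): Middle of the flat top of the fixed white study phone box, 130 mm (x) by 200 mm (y), top 78 mm above the table; z is up and -x is the side where the blue tray comes out. A grey timer dial, 40 mm across and 10 mm tall, stands on the top 28 mm to -x and 58 mm to -y of this point; a blank grey-green screen lies at its +y side.
- slot (a point): Centre of the release slot in the box's top, level with the top's outer face, 20 mm to +x of the top's middle; same axes as the box. The slot is 48 mm long along y and 12 mm wide along x; the top is 3 mm thick. Under it all is dark and hidden from view.
- slot_well (a point): Point inside the box, 22 mm straight below slot. Near it is the pad of the spring catch, 10 mm long along y, wider than the slot in x; its middle lies up to 18 mm either way of this point in y, its top 8 to 36 mm below the box's top. It gives from 1.5 N, lets the tray go at 5 to 6 mm and about 6 N. 7 mm below the unpressed pad's top is a thin floor (gives 1 mm at 7 N), part of the box.
- tray (a joint): How far the blue tray (front plate 186 mm wide, 31 mm tall, low in the -x side of the box) has come out towards -x of slot, m: 0 shut and held by the catch, about 0.045 out. Its own spring pushes it out in under half a second and keeps it out once the catch has let go.
- pen_cup_mid (a point): Middle of a white ceramic pen cup, 72 mm across, 95 mm tall, with two pencils reaching 140 mm; bystander, stands on the table.
- glue_mid (a point): Middle of a glue stick standing upright, 28 mm across and 90 mm tall; bystander.
- eraser_mid (a point): Middle of a blue eraser 55 x 24 x 14 mm lying on the table; bystander.

How it is judged:
By the outcome, as a careful person would: the job done as asked, in the order asked, and still so for the second after the job is handed in, with the robot touching nothing.
It also fails if it takes over 72 s, if anything falls off the work surface, if the arm or the gripper's body presses on something with over 40 N, if the wrist force passes 120 N, or if a joint passes its speed limit or range.

## Robot

A 7-joint arm with a two-finger parallel gripper is mounted at the origin on the work surface. World frame = base frame: x ahead of the robot, y to its left, z up, the work surface at z = 0. Lengths are in m, angles in rad, forces in N, time in s.
With the tool pointing down it reaches from about 0.4 to 0.9 m from the base axis. Payload 5.5 kg.
Tool frame: the origin (TCP) lies between the finger pads; the fingertips stand 8 mm ahead of it and the grasp point (between the pads) lies 11 mm behind it; x points along the fingers, y is the direction in which the jaws open and shut, and the axes are right-handed (so a half turn about x gives the same grasp; the last joint's range is limited). The gripper opens to 92 mm and grips with 3 to 60 N. Pads are 19 mm wide; open, the fingers measure 130 mm over their backs; the gripper's body (75 mm by 190 mm) begins 47 mm behind the grasp point.
Start: joints at [-0.869, 0.501, -0.427, 1.55, 0.221, 1.138, -0.21], TCP at [0.276, 0.588, 0.199] pointing down, gripper open.
Joint ranges: [-2.88, 2.88], [-0.31, 2.03], [-1.54, 1.56], [0.2, 2.42], [-1.41, 4.55], [0.19, 2.02], [-2.57, 2.57]. Speed limits (rad/s): [2.57, 2.57, 3.14, 3.14, 3.14, 3.14, 3.14].

## Interface

Orientations are given as a unit quaternion [x, y, z, w].
In Python, from workcell import * gives the robot as it stands.
- The arm moves only by the shell command python3 -m crank 'ROWS' [OPENING]. ROWS is JSON, a list of rows, each an object with "translation": the shift along the world's x, y, z in mm, a list of three; "turn": the turn about the world's z in degrees. In form: [{"translation": [dx, dy, dz], "turn": turn}, ...]. A call has 1 to 12 rows; each row is the pose to reach, as a shift and turn from the pose commanded when the call began; what a row does not reach only later rows make up. A row lasts 1/12 s, in which the tool goes at most 41.7 mm and 7.16 degrees, less where a joint would pass 70% of its speed; a pose out of reach is approached as far as the arm can. A call with a gripper value outside its range is refused whole. OPENING is the closure, from 0 (fully open) to 1 (shut), set as the call begins (- or left out, the last holds). The fingers move at their own pace and stop on an object; the grip force is fixed at half the most. Time passes only in rows, so rows that repeat a pose let the fingers close. It gives the time, the measured TCP pose, the force and the opening at its end, in the units of the state.
- observe(): the state, without advancing time (a new reading comes with each control period).
- capture(name): name is "side" or "top" or "wrist"; returns (picture, depth): 400x640x3 uint8, red, green, blue; 400x640 float32, m along the optical axis (not along the pixel's ray), 0 where there is no reading.
- camera_params(name): a dict with "fx", "fy", "cx", "cy" (pixels), "R" (3x3) and "t" (3): a world point X has camera coordinates R X + t; the wrist camera has in their place "hand_eye" (4x4, takes a point from camera to tool coordinates, whose origin is the TCP and whose axes are the tool frame's). Camera axes: x right, y down, z forward; pixel columns grow to the right and rows downward; lengths in m; the calibration is good to about 2 mm. A picture is of the moment at which its call begins: read the wrist's pose just before it. camera_params takes no time and is no camera call.
- hand_in(): hands the job in, once; it reports no verdict.
The state is a dict: "clock": time; "joint_pos": joint angles; "qvel": joint speeds; "joint_torque": joint torques, N m; "tool_pos": TCP position; "tool_rot": TCP orientation; "force": force on the tool from outside, world axes, zero at the start; "torque": the same for the moment, N m; "width": finger opening in m.
Only numpy, scipy, OpenCV 4.12 (cv2) and the standard library are available. Lean on these libraries where they do the work, as an engineer would, in place of code of your own. Each camera call takes 0.05 s, during which the arm holds its last target. There are 200 camera calls.

## Working session

There is one attempt and no reset: what is moved stays moved. The work goes in short steps, Python scripts to look and compute and a shell command to move; the robot and the scene stay as the last step left them, time stands still between calls to the robot, and variables do not carry over. Pictures are saved under pics/ and viewed, about 8 in all and at most 12, crops included, and the job is handed in when it is done.

```bash
mkdir -p pics; ls
python3 - <<'E'
from workcell import *
import cv2, numpy as np
s=observe(); print({k:np.round(v,3).tolist() for k,v in s.items()})
for n in("top","side"):
    p,d=capture(n); cv2.imwrite(f"pics/{n}0.png",p[:,:,::-1]); np.savez(f"{n}0.npz",p=p,d=d)
    c=camera_params(n); print(n,{k:np.round(v,3).tolist() for k,v in c.items()})
print(camera_params("wrist"))
E
```

```text
pics
{'clock': 0.0, 'joint_pos': [-0.869, 0.502, -0.427, 1.551, 0.221, 1.138, -0.21], 'qvel': [0.001, -0.001, 0.002, -0.001, -0.0, -0.0, -0.0], 'joint_torque': [0.0, -56.66, -5.816, -27.91, -0.069, 0.031, 0.0], 'tool_pos': [0.276, 0.588, 0.198], 'tool_rot': [0.153, 0.69, -0.155, 0.69], 'force': [0.534, -0.041, -0.628], 'torque': [-0.002, 0.051, -0.045], 'width': 0.092}
top {'fx': 481.393, 'fy': 481.393, 'cx': 322.249, 'cy': 202.304, 'R': [[-0.007, -1.0, 0.017], [-0.99, 0.005, -0.141], [0.141, -0.017, -0.99]], 't': [-0.009, 0.615, 1.294]}
side {'fx': 376.732, 'fy': 376.732, 'cx': 319.081, 'cy': 203.522, 'R': [[0.965, -0.261, -0.014], [-0.155, -0.529, -0.834], [0.211, 0.807, -0.551]], 't': [-0.595, 0.163, 0.807]}
{'fx': 278.5419862598126, 'fy': 278.5419862598126, 'cx': 322.72296491148404, 'cy': 204.8665921613629, 'hand_eye': array([[ 4.22875199e-04, -2.88871983e-01,  9.57367640e-01,
        -1.83029293e-01],
       [ 9.99999815e-01,  5.40380446e-04, -2.78654029e-04,
        -2.05532628e-03],
       [-4.36847411e-04,  9.57367581e-01,  2.88872158e-01,
        -7.71652810e-02],
       [ 0.00000000e+00,  0.00000000e+00,  0.00000000e+00,
         1.00000000e+00]])}
```

View pics/top0.png

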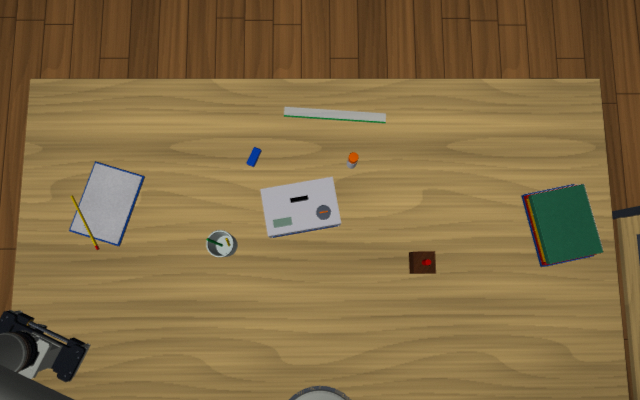

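View pics/side0.png

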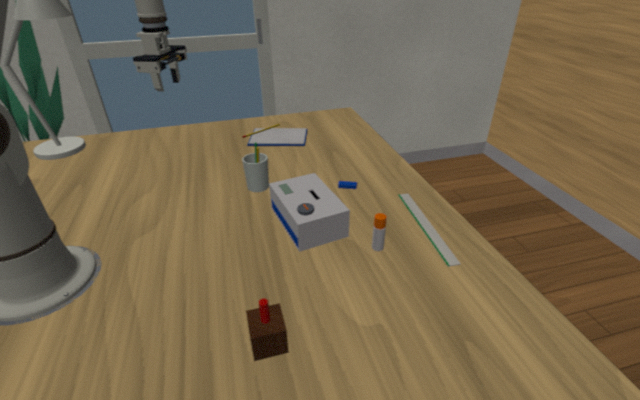

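The top view shows the stand at about (423,262) with the red pin at (428,262), the box at about (300,207) and its slot at (299,199). The cup (221,243), glue (353,159) and eraser (254,157) are clear of the pin. The side view agrees.

```bash
cat > h.py <<'E'
from workcell import *
import cv2, numpy as np
from scipy.spatial.transform import Rotation as Ro
def cam(n,s=None):
    c=camera_params(n); K=np.array([[c['fx'],0,c['cx']],[0,c['fy'],c['cy']],[0,0,1]])
    if n!='wrist': R=np.array(c['R']); return K,R.T,-R.T@np.array(c['t'])
    H=np.array(c['hand_eye']); W=Ro.from_quat(s['tool_rot']).as_matrix()
    return K,W@H[:3,:3],W@H[:3,3]+np.array(s['tool_pos'])
def ray(C,uv,z):
    K,R,o=C; d=R@np.linalg.solve(K,[uv[0],uv[1],1.]); return o+d*(z-o[2])/d[2]
def proj(C,X):
    K,R,o=C; p=K@(R.T@(np.array(X)-o)); return p[:2]/p[2]
def blobs(m,amin=8):
    n,l,st,ce=cv2.connectedComponentsWithStats(m.astype(np.uint8)); 
    return [(int(st[i,4]),ce[i].round(1).tolist(),st[i,:4].tolist(),l==i) for i in range(1,n) if st[i,4]>=amin]
def hsv(p): return cv2.cvtColor(p,cv2.COLOR_RGB2HSV).astype(int)
def rect(m):
    c,_=cv2.findContours(m.astype(np.uint8),cv2.RETR_EXTERNAL,cv2.CHAIN_APPROX_NONE)
    return cv2.minAreaRect(max(c,key=cv2.contourArea))
def show(s=None):
    s=s or observe(); W=Ro.from_quat(s['tool_rot']).as_matrix()
    print('t',round(s['clock'],2),'pos',np.round(np.array(s['tool_pos'])*1000,1),'x',W[:,0].round(3),'jaw',W[:,1].round(3),'F',np.round(s['force'],2),'w',round(s['width']*1000,1)); return s
E
python3 - <<'E'
from h import *
show()
d=np.load('top0.npz');p=d['p'];h=hsv(p);C=cam('top')
red=((h[...,0]<5)|(h[...,0]>174))&(h[...,1]>200)&(h[...,2]>110)
for a,c,b,m in blobs(red,6): print('red',a,c,b, ray(C,c,.1).round(4))
sl=(h[...,2]<50); sl[:180]=0;sl[220:]=0;sl[:,:280]=0;sl[:,320:]=0
for a,c,b,m in blobs(sl): r=rect(m);print('slot',a,c,r,ray(C,c,.078).round(4))
for uv in [(261,187),(333,178),(340,226),(268,235)]: print(ray(C,uv,.078).round(4))
d=np.load('side0.npz');h=hsv(d['p']);S=cam('side')
red=((h[...,0]<5)|(h[...,0]>174))&(h[...,1]>200)&(h[...,2]>110)
for a,c,b,m in blobs(red,6): print('side red',a,c,b, ray(S,c,.0825).round(4))
for uv in[(423,262)]: print('stand',ray(C,uv,.06))
E
```

```text
t 0.1 pos [275.9 587.8 198.5] x [-0.001 -0.002 -1.   ] jaw [ 0.425  0.905 -0.002] F [0.1  0.01 0.34] w 91.6
red 36 [426.6, 262.1] [422, 259, 9, 6] [ 0.4472 -0.2842  0.1   ]
slot 60 [298.8, 198.5] ((298.8243103027344, 198.44595336914062), (3.452378749847412, 16.27549934387207), 80.53767395019531) [0.6208 0.0517 0.078 ]
[0.6529 0.1543 0.078 ]
[ 0.677  -0.0415  0.078 ]
[ 0.5455 -0.059   0.078 ]
[0.5224 0.1342 0.078 ]
side red 40 [262.8, 301.8] [259, 299, 8, 7] [ 0.4459 -0.2679  0.0825]
stand [ 0.44817876 -0.28369578  0.06      ]
```

```bash
python3 -m crank '[{"translation":[40,-20,35],"turn":-7},{"translation":[80,-40,50],"turn":-14},{"translation":[100,-80,60],"turn":-20},{"translation":[120,-120,60],"turn":-26},{"translation":[135,-160,60],"turn":-32},{"translation":[150,-200,60],"turn":-38},{"translation":[160,-240,60],"turn":-44},{"translation":[170,-280,60],"turn":-50},{"translation":[174,-320,60],"turn":-56},{"translation":[174,-360,60],"turn":-62},{"translation":[174,-400,60],"turn":-68},{"translation":[174,-440,60],"turn":-70}]' 0.4; python3 -c "
from h import *
show()"
```

```text
clock: 1.1
tool_pos: [0.4496, 0.1637, 0.2591]
tool_rot: [-0.523, -0.476, 0.523, -0.475]
force: [0.9, -1.0, -0.7]
width: 0.0549
t 1.1 pos [449.6 163.7 259.1] x [-0. -0. -1.] jaw [ 0.995 -0.095 -0.   ] F [ 0.9  -1.02 -0.68] w 54.9
```

```bash
python3 -m crank '[{"translation":[0,-40,0],"turn":0},{"translation":[0,-80,0],"turn":0},{"translation":[0,-120,0],"turn":0},{"translation":[0,-160,-10],"turn":0},{"translation":[0,-200,-20],"turn":0},{"translation":[0,-240,-30],"turn":0},{"translation":[0,-280,-40],"turn":0},{"translation":[0,-320,-50],"turn":0},{"translation":[0,-360,-60],"turn":0},{"translation":[0,-400,-65],"turn":0},{"translation":[0,-425,-65],"turn":0},{"translation":[0,-425,-65],"turn":0}]'; python3 -m crank '[{"translation":[0,0,0],"turn":0},{"translation":[0,0,0],"turn":0}]' >/dev/null;  python3 - <<'E'
from h import *
s=show(); p,d=capture('wrist'); cv2.imwrite('pics/w1.png',p[:,:,::-1]); np.savez('w1.npz',p=p,d=d)
C=cam('wrist',s); h=hsv(p)
red=((h[...,0]<5)|(h[...,0]>174))&(h[...,1]>180)&(h[...,2]>70)
for a,c,b,m in blobs(red,30): print('red',a,c,b,ray(C,c,.0825).round(4), rect(m))
print(proj(C,s['tool_pos']))
E
```

```text
clock: 2.1
tool_pos: [0.448, -0.2659, 0.194]
tool_rot: [-0.523, -0.474, 0.525, -0.475]
force: [0.4, 0.1, 0.6]
width: 0.0551
t 2.27 pos [ 449.8 -258.2  194. ] x [-0.001  0.001 -1.   ] jaw [ 0.996 -0.089 -0.001] F [0.64 0.27 0.57] w 54.9
red 271 [321.8, 219.9] [315, 208, 14, 24] [ 0.4462 -0.2886  0.0825] ((321.5, 219.5), (23.0, 13.0), 90.0)
[322.30170456 232.74251468]
```

View pics/w1.png

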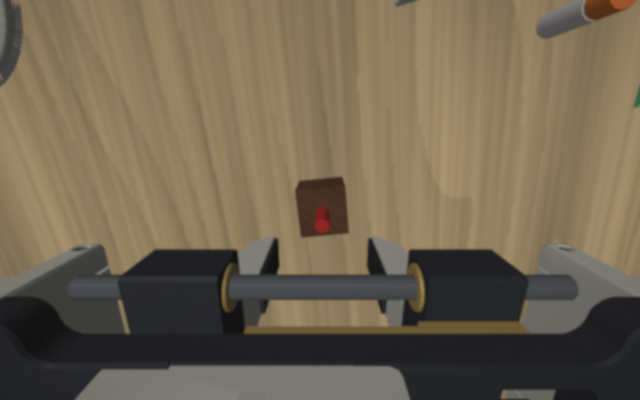

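Run:
```python
from h import *
s=show(); C=cam('wrist',s); p=np.load('w1.npz')['p'];h=hsv(p)
print('bottom edge->pin y', ray(C,(322,231.5),.105)+[0,.008,0], 'top edge', ray(C,(322,207.5),.060)-[0,.008,0])
print(h[200:236:2,322].tolist())
br=(h[...,2]<95)&(h[...,1]>90); br[:170]=0;br[240:]=0;br[:,:285]=0;br[:,360:]=0
for a,c,b,m in blobs(br,100): print(a,c,b)
for c in [(298,194),(344,189),(348,233.5),(302,237)]: print(ray(C,c,.06).round(4))
```

```text
t 2.32 pos [ 450.1 -257.6  194.1] x [-0.     0.001 -1.   ] jaw [ 0.996 -0.088 -0.001] F [-1.05 -0.01 -0.75] w 54.8
bottom edge->pin y [ 0.44647249 -0.2848519   0.105     ] top edge [ 0.44741536 -0.28848392  0.06      ]
[[12, 131, 74], [11, 128, 74], [11, 129, 75], [5, 160, 91], [1, 187, 113], [1, 191, 115], [1, 190, 114], [1, 188, 114], [1, 187, 113], [1, 189, 119], [1, 189, 140], [1, 190, 142], [1, 192, 142], [1, 192, 141], [1, 190, 141], [1, 188, 140], [3, 177, 111], [12, 120, 81]]
2392 [321.8, 204.9] [296, 177, 52, 60]
[ 0.4208 -0.2615  0.06  ]
[ 0.475  -0.2602  0.06  ]
[ 0.4763 -0.3166  0.06  ]
[ 0.4195 -0.3163  0.06  ]
```

```bash
python3 -m crank '[{"translation":[-3,-15,0],"turn":0},{"translation":[-3,-29,-10],"turn":0},{"translation":[-3,-29,-30],"turn":0},{"translation":[-3,-29,-50],"turn":0},{"translation":[-3,-29,-50],"turn":0},{"translation":[-3,-29,-50],"turn":0}]' 0.55;  python3 - <<'E'
from h import *
s=show(); p,d=capture('wrist'); cv2.imwrite('pics/w2.png',p[150:300,200:450,::-1].repeat(3,0).repeat(3,1)); 
C=cam('wrist',s); h=hsv(p)
red=((h[...,0]<5)|(h[...,0]>174))&(h[...,1]>180)&(h[...,2]>70)
for a,c,b,m in blobs(red,30): print('red',a,c,b,ray(C,c,.0825).round(4), ray(C,(c[0],b[1]+b[3]-.5),.105)+[0,.008,0],ray(C,(c[0],b[1]-.5),.06)-[0,.008,0])
E
```

```text
clock: 2.82
tool_pos: [0.4467, -0.2861, 0.1439]
tool_rot: [-0.521, -0.479, 0.521, -0.477]
force: [0.9, 0.6, 1.6]
width: 0.0412
t 2.82 pos [ 446.7 -286.1  143.9] x [-0.002  0.002 -1.   ] jaw [ 0.996 -0.087 -0.002] F [0.91 0.64 1.56] w 41.2
red 391 [322.3, 210.1] [314, 196, 18, 28] [ 0.4462 -0.2889  0.0825] [ 0.44584014 -0.28565695  0.105     ] [ 0.44676472 -0.28899933  0.06      ]
```

View pics/w2.png

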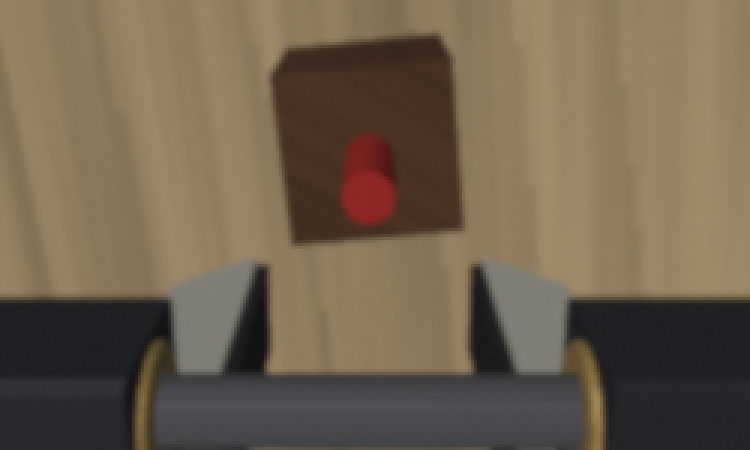

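The pin stands centred between the fingers at full-image (322,210), about 1–2 mm further to −y than the TCP. I'll go down and grip it.

```bash
python3 -m crank '[{"translation":[0,-2,-20],"turn":0},{"translation":[0,-2,-40],"turn":0},{"translation":[0,-2,-56],"turn":0},{"translation":[0,-2,-66],"turn":0},{"translation":[0,-2,-66],"turn":0},{"translation":[0,-2,-66],"turn":0}]'; python3 -m crank '[{"translation":[0,0,0],"turn":0},{"translation":[0,0,0],"turn":0},{"translation":[0,0,0],"turn":0},{"translation":[0,0,0],"turn":0},{"translation":[0,0,0],"turn":0},{"translation":[0,0,0],"turn":0}]' 1
```

```text
clock: 3.37
tool_pos: [0.4476, -0.29, 0.0792]
tool_rot: [0.522, 0.477, -0.522, 0.477]
force: [0.4, -2.1, 1.2]
width: 0.0416
clock: 3.87
tool_pos: [0.4471, -0.2902, 0.0787]
tool_rot: [0.522, 0.477, -0.522, 0.477]
force: [0.2, 0.6, -0.3]
width: 0.0057
```

Run:
```python
from h import *
s=show(); p,d=capture('wrist'); q,_=capture('side')
a=p[100:300,200:450,::-1].repeat(2,0).repeat(2,1); b=q[220:370,190:340,::-1]; b=cv2.resize(b,(400,400),interpolation=cv2.INTER_CUBIC); a=cv2.resize(a,(400,400*200//250))
o=np.zeros((400,800,3),np.uint8); o[:320,:400]=a;o[:,400:]=b; cv2.imwrite('pics/w3.png',o)
```

```text
t 3.87 pos [ 447.1 -290.2   78.7] x [ 0. -0. -1.] jaw [ 0.996 -0.09   0.   ] F [ 0.18  0.63 -0.26] w 5.7
```

View pics/w3.png

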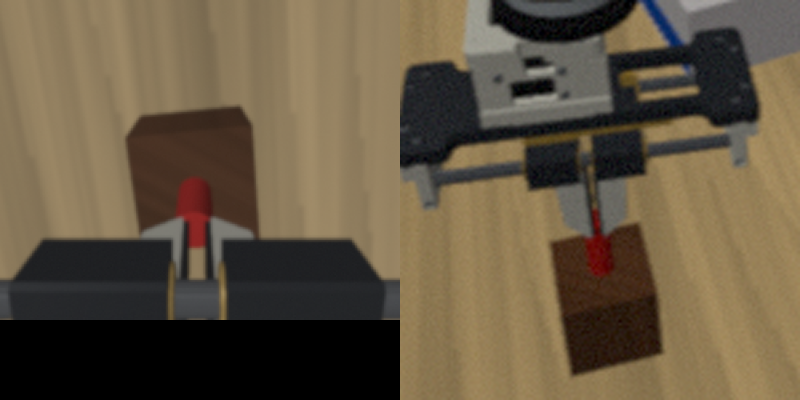

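The wrist crop shows the handle at about (195,210), narrowing between the pads. In the side crop the pads straddle a thin red line. The 5.7 mm width isn't the 16 mm handle, so a small lift will show whether the pin is held.

```bash
python3 -m crank '[{"translation":[0,0,4],"turn":0},{"translation":[0,0,10],"turn":0},{"translation":[0,0,20],"turn":0},{"translation":[0,0,20],"turn":0},{"translation":[0,0,20],"turn":0}]'
python3 - <<'E'
from h import *
s=show(); p,d=capture('wrist'); q,_=capture('side')
a=cv2.resize(p[130:290,222:422,::-1],(400,320),interpolation=cv2.INTER_CUBIC); b=cv2.resize(q[220:370,190:340,::-1],(400,400),interpolation=cv2.INTER_CUBIC)
o=np.zeros((400,800,3),np.uint8); o[:320,:400]=a;o[:,400:]=b; cv2.imwrite('pics/w4.png',o)
E
```

```text
clock: 4.38
tool_pos: [0.4479, -0.2906, 0.0996]
tool_rot: [0.522, 0.476, -0.522, 0.478]
force: [0.4, 0.2, 0.2]
width: 0.0007
t 4.38 pos [ 447.9 -290.6   99.6] x [ 0.002 -0.001 -1.   ] jaw [ 0.996 -0.09   0.002] F [0.45 0.16 0.23] w 0.7
```

View pics/w4.png

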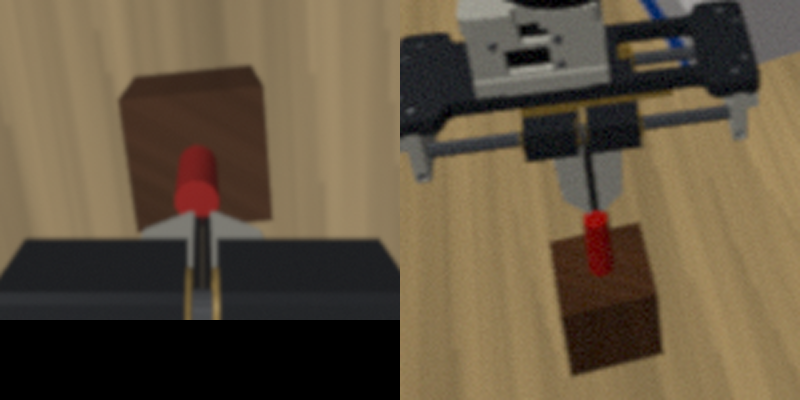

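The fingers closed on nothing; the handle, top at crop (197,198), is still in the stand. I'll measure its height and position with the depth images.

Run:
```python
from h import *
def pts(C,d,m):
    K,R,o=C; v,u=np.nonzero(m&(d>0)); z=d[v,u]; return (R@(np.linalg.inv(K)@np.stack([u*z,v*z,z]))).T+o
for n in('wrist','side','top'):
    s=observe(); p,d=capture(n); C=cam(n,s); h=hsv(p)
    red=((h[...,0]<5)|(h[...,0]>174))&(h[...,1]>180)&(h[...,2]>70)
    for a,c,b,m in blobs(red,20):
        P=pts(C,d,m); 
        if len(P)and abs(P[:,1].mean()+.288)<.06: print(n,a,c,b,np.percentile(P,[5,50,95],axis=0).round(3).tolist())
    br=(h[...,2]<95)&(h[...,1]>110)&(h[...,0]<16)
    for a,c,b,m in blobs(br,60):
        P=pts(C,d,m)
        if len(P) and np.hypot(P[:,1].mean()+.288,P[:,0].mean()-.447)<.06: print(n,'stand',a,b,np.percentile(P,[5,50,95],axis=0).round(3).tolist())
    if n=='wrist': print(ray(C,(320,229),.105), ray(C,(320,229),.09), proj(C,[s['tool_pos'][0],s['tool_pos'][1],s['tool_pos'][2]-.008]))
    if n=='side': print('proj pin', proj(C,[.447,-.287,.105]),proj(C,[.447,-.287,.06]), 'tip',proj(C,[.448,-.2906,.0916]))
```

```text
wrist 526 [320.9, 221.0] [311, 204, 21, 34] [[0.441, -0.289, 0.068], [0.447, -0.282, 0.101], [0.452, -0.28, 0.103]]
wrist stand 4337 [283, 165, 75, 79] [[0.42, -0.309, 0.031], [0.45, -0.276, 0.058], [0.473, -0.257, 0.059]]
[ 0.44605978 -0.28457441  0.105     ] [ 0.44537115 -0.2905283   0.09      ] [322.31310657 228.55679837]
side 181 [263.8, 311.2] [259, 299, 11, 25] [[0.439, -0.295, 0.063], [0.445, -0.293, 0.087], [0.45, -0.285, 0.105]]
side stand 1518 [247, 304, 41, 56] [[0.419, -0.318, 0.008], [0.446, -0.31, 0.058], [0.471, -0.265, 0.061]]
proj pin [263.83026901 300.79943732] [266.3541978  319.24647835] tip [265.53026463 307.96856434]
top stand 313 [409, 252, 17, 22] [[0.422, -0.283, 0.014], [0.45, -0.266, 0.06], [0.474, -0.256, 0.065]]
```

Run:
```python
from h import *
s=show(); p,d=capture('wrist'); c=camera_params('wrist');H=np.array(c['hand_eye'])
for v in range(226,262,4):
    r=[]
    for u in (300,308,316,320,324,332):
        z=d[v,u]; q=H[:3,:3]@np.array([(u-c['cx'])/c['fx']*z,(v-c['cy'])/c['fy']*z,z])+H[:3,3]; r.append((q*1000).round().astype(int).tolist())
    print(v,r)
q,d2=capture('side'); C=cam('side')
W=Ro.from_quat(s['tool_rot']).as_matrix()
for v in range(280,304,3):
    r=[]
    for u in (258,261,264,267):
        K,R,o=C;z=d2[v,u]; X=R@np.linalg.solve(K,[u*z,v*z,z])+o; r.append(((W.T@(X-s['tool_pos']))*1000).round().astype(int).tolist()+q[v,u].tolist())
    print(v,r)
```

```text
t 4.63 pos [ 446.8 -289.9   98.2] x [-0.  0. -1.] jaw [ 0.996 -0.09  -0.001] F [ 0.06 -0.53 -0.32] w 0.7
226 [[40, -19, 11], [40, -12, 10], [-4, -4, -7], [-4, -2, -7], [-5, 1, -7], [1, 7, -5]]
230 [[40, -19, 14], [41, -12, 15], [-4, -4, -4], [-5, -2, -4], [-4, 1, -4], [-5, 7, -4]]
234 [[41, -19, 18], [42, -13, 19], [-4, -4, -1], [-4, -2, -1], [-4, 1, -1], [-5, 7, -1]]
238 [[40, -19, 22], [41, -13, 22], [-30, -4, -9], [-25, -1, -7], [-26, 1, -7], [-29, 6, -9]]
242 [[-35, -13, -9], [-34, -8, -8], [-35, -4, -9], [-30, -1, -7], [-183, 0, -76], [-34, 6, -8]]
246 [[-40, -12, -9], [-40, -8, -8], [-40, -3, -8], [-37, -1, -7], [-37, 1, -7], [-40, 6, -9]]
250 [[-97, -7, -34], [-97, -5, -34], [-45, -3, -8], [-42, -1, -7], [-43, 1, -7], [-97, 3, -34]]
254 [[-100, -7, -34], [-101, -4, -34], [-50, -3, -9], [-46, -1, -7], [-47, 1, -7], [-100, 3, -34]]
258 [[-102, -7, -34], [-103, -4, -34], [-55, -3, -9], [-51, -1, -7], [-52, 1, -7], [-103, 3, -34]]
280 [[-69, -4, 12, 79, 76, 69], [-68, 1, 12, 47, 46, 47], [-67, 5, 12, 105, 104, 97], [-67, 10, 13, 105, 105, 98]]
283 [[-64, -4, 13, 86, 83, 79], [-61, 0, 11, 40, 43, 44], [-62, 5, 13, 109, 108, 102], [-60, 9, 12, 104, 104, 95]]
286 [[-56, -5, 12, 90, 92, 85], [-50, -1, 7, 32, 34, 33], [-55, 4, 12, 108, 105, 99], [-54, 8, 12, 108, 107, 100]]
289 [[-51, -6, 12, 101, 101, 93], [-49, -1, 12, 25, 24, 25], [-47, 3, 11, 100, 98, 92], [-49, 8, 13, 106, 102, 96]]
292 [[-44, -6, 12, 103, 101, 94], [-43, -2, 12, 35, 35, 32], [-43, 3, 12, 102, 97, 94], [-43, 7, 14, 107, 104, 98]]
295 [[-37, -7, 12, 104, 102, 96], [-36, -2, 11, 39, 37, 34], [-36, 2, 13, 85, 85, 80], [-35, 7, 13, 103, 103, 96]]
298 [[-31, -8, 12, 103, 101, 92], [-28, -3, 10, 59, 56, 52], [-28, 1, 11, 86, 82, 78], [100, 2, -108, 121, 105, 84]]
301 [[98, -16, -101, 144, 93, 61], [-6, -5, -4, 147, 28, 22], [-6, 0, -4, 144, 14, 0], [-6, 5, -3, 128, 45, 28]]
```

Depth puts the real fingertips about 26 mm *behind* the TCP, not 8 mm ahead, so the fingers closed above the handle. I'll go by what I measured: open, go about 54 mm lower and check the tips before closing.

```bash
python3 -m crank '[{"translation":[0,0,0],"turn":0},{"translation":[0,0,0],"turn":0},{"translation":[0,0,0],"turn":0},{"translation":[-1,2,0],"turn":0},{"translation":[-1,2,-15],"turn":0},{"translation":[-1,2,-30],"turn":0},{"translation":[-1,2,-42],"turn":0},{"translation":[-1,2,-50],"turn":0},{"translation":[-1,2,-54],"turn":0},{"translation":[-1,2,-54],"turn":0}]' 0.55
python3 - <<'E'
from h import *
s=show(); p,d=capture('wrist'); q,d2=capture('side'); C=cam('side');K,R,o=C
a=cv2.resize(p[130:290,222:422,::-1],(400,320),interpolation=cv2.INTER_CUBIC); b=cv2.resize(q[220:370,190:340,::-1],(400,400),interpolation=cv2.INTER_CUBIC)
im=np.zeros((400,800,3),np.uint8); im[:320,:400]=a;im[:,400:]=b; cv2.imwrite('pics/w5.png',im)
for u in (246,250,254,272,276,280):
    r=[]
    for v in range(296,320,2):
        z=d2[v,u]; X=R@np.linalg.solve(K,[u*z,v*z,z])+o; r.append((v,(X[1:]*1000).round().astype(int).tolist(),int(q[v,u].max())))
    print(u,r)
E
```

```text
clock: 5.57
tool_pos: [0.4453, -0.2878, 0.0435]
tool_rot: [-0.522, -0.478, 0.522, -0.476]
force: [0.4, -0.1, -0.0]
width: 0.0414
t 5.57 pos [ 445.3 -287.8   43.5] x [-0.002  0.001 -1.   ] jaw [ 0.996 -0.09  -0.002] F [ 0.38 -0.14 -0.01] w 41.4
246 [(296, [-316, 153], 63), (298, [-318, 152], 55), (300, [-319, 149], 60), (302, [-321, 147], 79), (304, [-322, 143], 72), (306, [-324, 142], 84), (308, [-298, 109], 107), (310, [-297, 104], 105), (312, [-300, 102], 106), (314, [-298, 96], 103), (316, [-298, 91], 106), (318, [-298, 86], 105)]
250 [(296, [-317, 153], 64), (298, [-319, 151], 54), (300, [-179, -1], 101), (302, [-283, 104], 103), (304, [-288, 105], 98), (306, [-292, 105], 69), (308, [-297, 107], 53), (310, [-297, 102], 30), (312, [-297, 97], 28), (314, [-298, 93], 39), (316, [-296, 87], 47), (318, [-299, 85], 56)]
254 [(296, [-318, 153], 64), (298, [-320, 150], 64), (300, [-182, 0], 140), (302, [-186, -1], 146), (304, [-191, -2], 141), (306, [-198, 0], 143), (308, [-201, -1], 125), (310, [-261, 59], 72), (312, [-265, 59], 73), (314, [-269, 59], 65), (316, [-271, 57], 70), (318, [
[... 181 characters left out ...]
65), (310, [-269, 59], 70), (312, [-273, 58], 67), (314, [-278, 60], 69), (316, [-282, 59], 73), (318, [-287, 59], 70)]
276 [(296, [-293, 116], 62), (298, [-297, 117], 60), (300, [-301, 116], 54), (302, [-300, 111], 72), (304, [-258, 59], 59), (306, [-261, 57], 42), (308, [-266, 59], 50), (310, [-270, 58], 52), (312, [-276, 60], 51), (314, [-280, 60], 57), (316, [-284, 59], 56), (318, [-287, 58], 67)]
280 [(296, [-327, 151], 23), (298, [-329, 149], 23), (300, [-329, 145], 29), (302, [-304, 113], 100), (304, [-303, 108], 110), (306, [-302, 102], 107), (308, [-302, 97], 105), (310, [-303, 93], 108), (312, [-304, 90], 107), (314, [-303, 85], 104), (316, [-303, 80], 105), (318, [-302, 73], 100)]
```

View pics/w5.png

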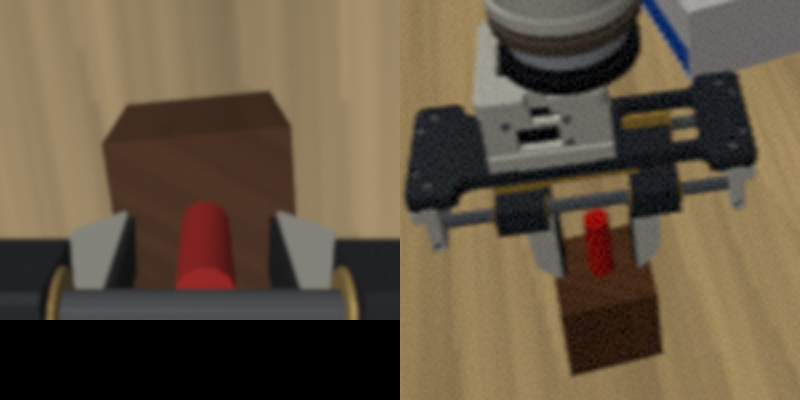

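The handle (205,240 left, 600,245 right) now sits between the pads, with the tips about 70 mm up. Closing.

```bash
python3 -m crank '[{"translation":[0,0,0],"turn":0},{"translation":[0,0,0],"turn":0},{"translation":[0,0,0],"turn":0},{"translation":[0,0,0],"turn":0},{"translation":[0,0,0],"turn":0},{"translation":[0,0,0],"turn":0}]' 1; python3 -m crank '[{"translation":[0,0,3],"turn":0},{"translation":[0,0,8],"turn":0},{"translation":[0,0,16],"turn":0},{"translation":[0,0,30],"turn":0},{"translation":[0,0,50],"turn":0},{"translation":[0,0,80],"turn":0},{"translation":[0,0,110],"turn":0},{"translation":[0,0,130],"turn":0},{"translation":[0,0,130],"turn":0},{"translation":[0,0,130],"turn":0}]'
python3 - <<'E'
from h import *
s=show()
W=Ro.from_quat(s['tool_rot']).as_matrix()
for n in('wrist','side'):
    p,d=capture(n); K,R,o=cam(n,s); h=hsv(p)
    red=((h[...,0]<5)|(h[...,0]>174))&(h[...,1]>180)&(h[...,2]>60)
    for a,c,b,m in blobs(red,15):
        v,u=np.nonzero(m&(d>0)); z=d[v,u]; X=(R@(np.linalg.inv(K)@np.stack([u*z,v*z,z]))).T+o
        print(n,a,c,b,np.percentile((X-s['tool_pos'])@W,[5,50,95],axis=0).round(3).tolist())
E
```

```text
clock: 6.17
tool_pos: [0.4463, -0.2882, 0.0448]
tool_rot: [0.522, 0.477, -0.522, 0.477]
force: [0.0, 0.3, 3.1]
width: 0.015
clock: 7.0
tool_pos: [0.447, -0.2887, 0.1763]
tool_rot: [0.523, 0.476, -0.521, 0.478]
force: [0.4, -0.4, -1.2]
width: 0.0153
t 7.0 pos [ 447.  -288.7  176.3] x [ 0.004 -0.001 -1.   ] jaw [ 0.996 -0.09   0.004] F [ 0.45 -0.38 -1.16] w 15.3
wrist 950 [322.0, 254.3] [308, 231, 30, 43] [[-0.058, -0.006, -0.009], [-0.048, -0.0, -0.007], [-0.023, 0.006, -0.003]]
side 270 [254.9, 249.6] [248, 236, 14, 29] [[-0.058, -0.009, -0.004], [-0.043, -0.002, 0.005], [-0.019, 0.004, 0.007]]
```

Held: width 15.3 mm, handle centred in the pads. The tip is about 39 mm below the TCP and home is TCP z ≈ 44 mm. Next I'll look at the slot from close by with the wrist camera.

```bash
python3 -m crank '[{"translation":[15,20,10],"turn":0},{"translation":[40,55,20],"turn":0},{"translation":[65,92,20],"turn":0},{"translation":[85,126,20],"turn":0},{"translation":[105,160,20],"turn":0},{"translation":[125,195,20],"turn":0},{"translation":[150,230,20],"turn":0},{"translation":[173,255,20],"turn":0},{"translation":[173,258,20],"turn":0},{"translation":[173,258,20],"turn":0},{"translation":[173,258,20],"turn":0}]'
python3 - <<'E'
from h import *
s=show(); p,d=capture('wrist'); np.savez('w6.npz',p=p,d=d)
C=cam('wrist',s); cv2.imwrite('pics/w6.png',p[:,:,::-1])
uv=proj(C,[.6208,.0517,.078]);print('slot predicted',uv)
h=hsv(p);m=h[...,2]<45; y,x=map(int,uv[::-1]); mm=np.zeros_like(m); mm[max(0,y-60):y+60,x-60:x+60]=1
for a,c,b,k in blobs(m&mm,40): print(a,c,b,rect(k),ray(C,c,.078).round(4))
print('tip proj',proj(C,np.array(s['tool_pos'])-[0,0,.0393]))
E
```

```text
clock: 8.02
tool_pos: [0.6176, -0.0306, 0.1925]
tool_rot: [-0.521, -0.478, 0.523, -0.477]
force: [-0.6, -0.0, -1.1]
width: 0.0157
t 8.02 pos [617.6 -30.6 192.5] x [-0.004 -0.001 -1.   ] jaw [ 0.996 -0.089 -0.004] F [-0.56 -0.02 -1.14] w 15.7
slot predicted [318.81075673 114.00867462]
418 [317.2, 114.7] [308, 92, 19, 47] ((317.30181884765625, 114.94688415527344), (46.06328582763672, 9.161757469177246), 75.25643920898438) [0.6191 0.0512 0.078 ]
tip proj [322.53850659 214.73766301]
```

View pics/w6.png

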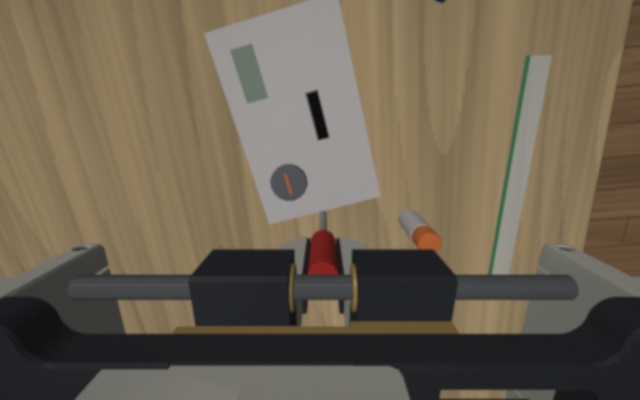

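Run:
```python
from h import *
s=observe(); C=cam('wrist',s); f=np.load('w6.npz');p,d=f['p'],f['d'];h=hsv(p)
m=h[...,2]<45; m[:85]=0;m[145:]=0;m[:,:290]=0;m[:,345:]=0
k=blobs(m,100)[0][3]; b=cv2.boxPoints(rect(k)); print(b)
e=[(b[i]+b[(i+1)%4])/2 for i in range(4)]
E=[ray(C,x,.078) for x in e]; print(np.round(E,4)); L=[(E[0]-E[2]),(E[1]-E[3])]; L=max(L,key=np.linalg.norm); print(np.linalg.norm(L),np.degrees(np.arctan2(L[1],L[0])))
for v in range(204,228,2): print(v,p[v,314:332].max(1).tolist(), d[v,322].round(3))
```

```text
[[307.01038  93.83937]
 [315.87048  91.50777]
 [327.59326 136.0544 ]
 [318.73315 138.386  ]]
[[0.6156 0.0713 0.078 ]
 [0.624  0.0505 0.078 ]
 [0.6234 0.0272 0.078 ]
 [0.6148 0.049  0.078 ]]
0.04475066832686245 99.9502289497587
204 [154, 153, 154, 154, 153, 154, 154, 153, 154, 154, 153, 153, 154, 153, 154, 153, 154, 154] 0.313
206 [154, 154, 154, 154, 154, 154, 154, 154, 153, 153, 154, 153, 153, 153, 153, 153, 154, 154] 0.314
208 [154, 154, 154, 153, 153, 154, 153, 153, 153, 153, 153, 153, 153, 152, 151, 151, 149, 149] 0.316
210 [154, 154, 153, 154, 153, 151, 147, 141, 135, 132, 135, 139, 142, 142, 141, 141, 141, 143] 0.236
212 [151, 151, 151, 150, 146, 137, 123, 111, 104, 100, 97, 102, 117, 130, 136, 139, 139, 142] 0.23
214 [145, 147, 148, 146, 141, 127, 113, 104, 100, 95, 87, 86, 102, 124, 135, 138, 139, 142] 0.226
216 [144, 146, 147, 147, 140, 126, 111, 103, 100, 94, 86, 85, 103, 124, 136, 138, 139, 142] 0.22
218 [144, 146, 147, 147, 139, 124, 109, 102, 99, 93, 86, 85, 103, 125, 136, 139, 139, 141] 0.216
220 [144, 145, 148, 146, 140, 123, 108, 101, 98, 92, 85, 82, 98, 124, 136, 138, 139, 141] 0.212
222 [143, 145, 147, 147, 140, 124, 108, 100, 97, 92, 83, 79, 96, 122, 136, 139, 139, 141] 0.208
224 [143, 145, 147, 147, 139, 122, 106, 100, 97, 91, 83, 79, 96, 124, 137, 139, 139, 140] 0.204
226 [143, 144, 147, 147, 139, 120, 104, 99, 97, 90, 82, 77, 96, 124, 138, 140, 140, 141] 0.199
```

Slot at pixel (317,115), tip at (323,211), giving the slot centre near (0.619, 0.050) with the box turned about 9.5°. I'll move over the slot and check the alignment.

```bash
python3 -m crank '[{"translation":[1,30,0],"turn":0},{"translation":[1,60,0],"turn":0},{"translation":[1,81,-10],"turn":0},{"translation":[1,81,-35],"turn":0},{"translation":[1,81,-54],"turn":0},{"translation":[1,81,-54],"turn":0},{"translation":[1,81,-54],"turn":0},{"translation":[1,81,-54],"turn":0}]'
python3 - <<'E'
from h import *
s=show(); p,d=capture('wrist'); np.savez('w7.npz',p=p,d=d)
C=cam('wrist',s); cv2.imwrite('pics/w7.png',cv2.resize(p[150:250,260:385,::-1],(750,600),interpolation=cv2.INTER_CUBIC))
h=hsv(p);m=h[...,2]<45; m[:150]=0;m[235:]=0;m[:,:290]=0;m[:,360:]=0
for a,c,b,k in blobs(m,40): print(a,c,b,rect(k),ray(C,c,.078).round(4))
T=np.array(s['tool_pos'])-[0,0,.0393]; print('tip proj',proj(C,T))
sc=np.array([.6191,.0505,.078])
for k in(-24,24):
  for w in(-6,6): q=sc+[-.165e-3*k+.986e-3*w,.986e-3*k+.165e-3*w,0]; print(k,w,((proj(C,q)-[260,150])*6).round())
for v in range(185,222,3): print(v,p[v,312:334].max(1).tolist())
E
```

```text
clock: 8.73
tool_pos: [0.6205, 0.049, 0.1415]
tool_rot: [0.523, 0.476, -0.522, 0.477]
force: [0.2, -0.1, -1.0]
width: 0.0153
t 8.73 pos [620.5  49.  141.5] x [ 0.001 -0.    -1.   ] jaw [ 0.996 -0.092  0.001] F [ 0.15 -0.1  -0.98] w 15.3
365 [320.0, 198.8] [310, 180, 22, 46] ((320.8019104003906, 203.0565948486328), (45.8784294128418, 10.302042007446289), 74.05460357666016) [0.619  0.0563 0.078 ]
tip proj [322.32926109 214.77391563]
-24 -6 [366. 479.]
-24 6 [440. 461.]
24 -6 [285. 191.]
24 6 [362. 171.]
185 [13, 13, 14, 12, 12, 15, 13, 12, 17, 41, 85, 124, 146, 152, 153, 153, 154, 154, 153, 154, 153, 153]
188 [20, 12, 15, 13, 14, 11, 11, 12, 12, 23, 52, 94, 129, 147, 152, 153, 154, 153, 154, 154, 153, 153]
191 [43, 19, 11, 12, 14, 10, 13, 11, 12, 14, 25, 57, 98, 132, 148, 153, 153, 153, 153, 153, 154, 153]
194 [71, 38, 16, 15, 15, 11, 11, 10, 12, 12, 13, 27, 65, 107, 136, 149, 153, 153, 153, 153, 153, 153]
197 [103, 67, 34, 16, 12, 12, 13, 12, 13, 12, 11, 13, 32, 71, 112, 139, 150, 153, 153, 153, 153, 154]
200 [125, 94, 59, 30, 16, 11, 13, 12, 13, 12, 13, 13, 14, 40, 82, 122, 144, 152, 153, 154, 153, 153]
203 [144, 123, 91, 56, 27, 16, 10, 12, 13, 12, 10, 11, 12, 19, 45, 87, 126, 146, 152, 153, 154, 153]
206 [152, 143, 121, 87, 52, 24, 15, 12, 13, 12, 13, 13, 12, 11, 18, 53, 94, 129, 148, 153, 154, 153]
209 [153, 151, 141, 117, 83, 47, 21, 11, 23, 30, 36, 35, 27, 17, 14, 23, 58, 99, 132, 148, 152, 153]
212 [154, 153, 150, 139, 114, 79, 47, 53, 76, 91, 95, 90, 81, 64, 44, 25, 29, 65, 107, 137, 149, 152]
215 [153, 153, 152, 148, 136, 108, 77, 71, 87, 98, 98, 93, 84, 71, 51, 30, 18, 36, 77, 118, 143, 151]
218 [153, 154, 153, 152, 147, 132, 109, 92, 94, 99, 97, 92, 83, 70, 50, 29, 14, 15, 41, 83, 122, 144]
221 [153, 153, 153, 153, 152, 146, 131, 112, 102, 99, 96, 91, 82, 70, 51, 32, 18, 12, 17, 46, 88, 126]
```

View pics/w7.png

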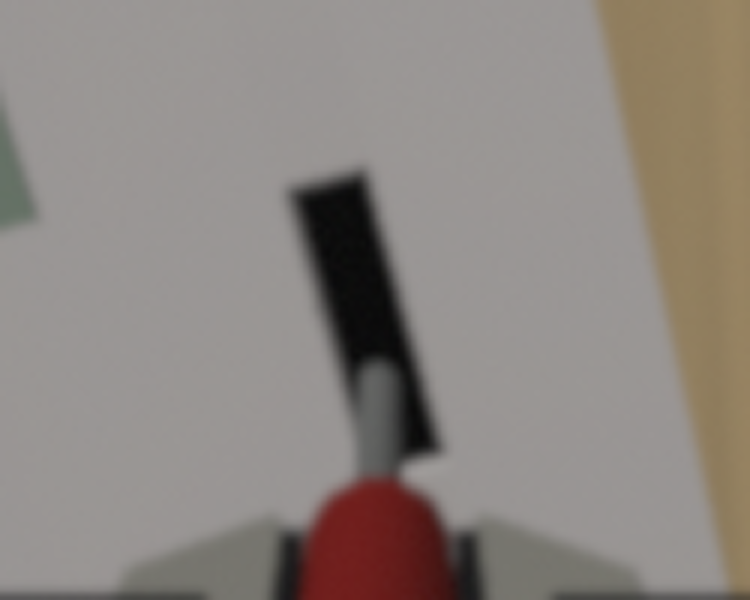

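The slot outline, crop corners (290,190) to (440,450), matches the prediction. The tip at (378,365) is about 1 mm to +x and 2 mm to −y of the slot centre. I'll correct that, enter gently, and feel down at the centre in steps guarded by force checks.

```bash
cat > guard.py <<'E'
from h import *
import sys
s=observe();F=np.array(s['force']);z=s['tool_pos'][2]*1000-39.3
print('t%.2f tip depth %.1f F %s'%(s['clock'],78-z,F.round(1)))
lim=float(sys.argv[1]) if len(sys.argv)>1 else 2
sys.exit(int(F[2]+.8>lim or np.hypot(F[0],F[1])>3))
E
export PYTHONUNBUFFERED=1
python3 -m crank '[{"translation":[-1,2,0],"turn":0},{"translation":[-1,2,-10],"turn":0},{"translation":[-1,2,-20],"turn":0},{"translation":[-1,2,-20],"turn":0}]' >/dev/null && python3 guard.py &&
python3 -m crank '[{"translation":[0,0,-1.5],"turn":0},{"translation":[0,0,-3],"turn":0}]' >/dev/null && python3 guard.py &&
python3 -m crank '[{"translation":[0,0,-1],"turn":0},{"translation":[0,0,-2],"turn":0}]' >/dev/null && python3 guard.py &&
python3 -m crank '[{"translation":[0,0,-1],"turn":0},{"translation":[0,0,-2],"turn":0}]' >/dev/null && python3 guard.py &&
python3 -m crank '[{"translation":[0,0,-1],"turn":0},{"translation":[0,0,-2],"turn":0}]' >/dev/null && python3 guard.py
```

```text
t9.12 tip depth -0.8 F [-0.2 -0.2 -0.7]
t9.28 tip depth 0.3 F [ 0.5  0.  -0.7]
t9.45 tip depth 1.8 F [-0.3  0.2 -0.2]
t9.62 tip depth 3.8 F [-0.8  1.2 -0.4]
t9.78 tip depth 5.9 F [-0.  -0.3 -0.6]
```

```bash
g(){ python3 guard.py 1.8; }
python3 -m crank '[{"translation":[0,0,-0.6],"turn":0},{"translation":[0,0,-0.6],"turn":0}]' >/dev/null && g &&
python3 -m crank '[{"translation":[0,0,-0.6],"turn":0},{"translation":[0,0,-0.6],"turn":0}]' >/dev/null && g &&
python3 -m crank '[{"translation":[0,0,-0.6],"turn":0},{"translation":[0,0,-0.6],"turn":0}]' >/dev/null && g &&
python3 -m crank '[{"translation":[0,0,-0.6],"turn":0},{"translation":[0,0,-0.6],"turn":0}]' >/dev/null && g &&
python3 -m crank '[{"translation":[0,0,-0.6],"turn":0},{"translation":[0,0,-0.6],"turn":0}]' >/dev/null && g &&
python3 -m crank '[{"translation":[0,0,-0.6],"turn":0},{"translation":[0,0,-0.6],"turn":0}]' >/dev/null && g &&
python3 -m crank '[{"translation":[0,0,-0.6],"turn":0},{"translation":[0,0,-0.6],"turn":0}]' >/dev/null && g &&
python3 -m crank '[{"translation":[0,0,-0.6],"turn":0},{"translation":[0,0,-0.6],"turn":0}]' >/dev/null && g &&
python3 -m crank '[{"translation":[0,0,-0.6],"turn":0},{"translation":[0,0,-0.6],"turn":0}]' >/dev/null && g &&
python3 -m crank '[{"translation":[0,0,-0.6],"turn":0},{"translation":[0,0,-0.6],"turn":0}]' >/dev/null && g &&
python3 -m crank '[{"translation":[0,0,-0.6],"turn":0},{"translation":[0,0,-0.6],"turn":0}]' >/dev/null && g &&
python3 -m crank '[{"translation":[0,0,-0.6],"turn":0},{"translation":[0,0,-0.6],"turn":0}]' >/dev/null && g &&
python3 -m crank '[{"translation":[0,0,-0.6],"turn":0},{"translation":[0,0,-0.6],"turn":0}]' >/dev/null && g &&
python3 -m crank '[{"translation":[0,0,-0.6],"turn":0},{"translation":[0,0,-0.6],"turn":0}]' >/dev/null && g &&
python3 -m crank '[{"translation":[0,0,-0.6],"turn":0},{"translation":[0,0,-0.6],"turn":0}]' >/dev/null && g &&
python3 -m crank '[{"translation":[0,0,-0.6],"turn":0},{"translation":[0,0,-0.6],"turn":0}]' >/dev/null && g &&
python3 -m crank '[{"translation":[0,0,-0.6],"turn":0},{"translation":[0,0,-0.6],"turn":0}]' >/dev/null && g &&
python3 -m crank '[{"translation":[0,0,-0.6],"turn":0},{"translation":[0,0,-0.6],"turn":0}]' >/dev/null && g
```

```text
t9.95 tip depth 6.6 F [ 0.3  0.7 -1.1]
t10.12 tip depth 7.1 F [-0.5  0.3 -0.2]
t10.28 tip depth 7.8 F [ 0.9  0.3 -0.9]
t10.45 tip depth 8.4 F [-0.2  0.2  0.4]
t10.62 tip depth 9.0 F [ 0.   0.2 -0.8]
t10.78 tip depth 9.6 F [ 0.6 -0.6 -0.6]
t10.95 tip depth 10.2 F [-0.1  0.7 -1.1]
t11.12 tip depth 10.8 F [-0.  -0.2  0.1]
t11.28 tip depth 11.4 F [-0.3  0.5 -0.3]
t11.45 tip depth 12.0 F [ 0.1 -0.2  0.4]
t11.62 tip depth 12.6 F [-0.2 -0.6 -0.7]
t11.78 tip depth 13.2 F [-0.3  0.1 -1.1]
t11.95 tip depth 13.8 F [-0.9  0.2 -0.7]
t12.12 tip depth 14.4 F [-0.4  0.2 -0.3]
t12.28 tip depth 15.0 F [-0.4 -0.4 -0. ]
t12.45 tip depth 15.6 F [ 0.8 -0.2 -0.5]
t12.62 tip depth 16.2 F [-0.3  0.1 -0.7]
t12.78 tip depth 16.8 F [-0.2 -0.6 -0.4]
```

```bash
g(){ python3 guard.py 1.8; }
python3 -m crank '[{"translation":[0,0,-0.6],"turn":0},{"translation":[0,0,-0.6],"turn":0}]' >/dev/null && g &&
python3 -m crank '[{"translation":[0,0,-0.6],"turn":0},{"translation":[0,0,-0.6],"turn":0}]' >/dev/null && g &&
python3 -m crank '[{"translation":[0,0,-0.6],"turn":0},{"translation":[0,0,-0.6],"turn":0}]' >/dev/null && g &&
python3 -m crank '[{"translation":[0,0,-0.6],"turn":0},{"translation":[0,0,-0.6],"turn":0}]' >/dev/null && g &&
python3 -m crank '[{"translation":[0,0,-0.6],"turn":0},{"translation":[0,0,-0.6],"turn":0}]' >/dev/null && g &&
python3 -m crank '[{"translation":[0,0,-0.6],"turn":0},{"translation":[0,0,-0.6],"turn":0}]' >/dev/null && g &&
python3 -m crank '[{"translation":[0,0,-0.6],"turn":0},{"translation":[0,0,-0.6],"turn":0}]' >/dev/null && g &&
python3 -m crank '[{"translation":[0,0,-0.6],"turn":0},{"translation":[0,0,-0.6],"turn":0}]' >/dev/null && g &&
python3 -m crank '[{"translation":[0,0,-0.6],"turn":0},{"translation":[0,0,-0.6],"turn":0}]' >/dev/null && g &&
python3 -m crank '[{"translation":[0,0,-0.6],"turn":0},{"translation":[0,0,-0.6],"turn":0}]' >/dev/null && g &&
python3 -m crank '[{"translation":[0,0,-0.6],"turn":0},{"translation":[0,0,-0.6],"turn":0}]' >/dev/null && g &&
python3 -m crank '[{"translation":[0,0,-0.6],"turn":0},{"translation":[0,0,-0.6],"turn":0}]' >/dev/null && g &&
python3 -m crank '[{"translation":[0,0,-0.6],"turn":0},{"translation":[0,0,-0.6],"turn":0}]' >/dev/null && g &&
python3 -m crank '[{"translation":[0,0,-0.6],"turn":0},{"translation":[0,0,-0.6],"turn":0}]' >/dev/null && g &&
python3 -m crank '[{"translation":[0,0,-0.6],"turn":0},{"translation":[0,0,-0.6],"turn":0}]' >/dev/null && g &&
python3 -m crank '[{"translation":[0,0,-0.6],"turn":0},{"translation":[0,0,-0.6],"turn":0}]' >/dev/null && g &&
python3 -m crank '[{"translation":[0,0,-0.6],"turn":0},{"translation":[0,0,-0.6],"turn":0}]' >/dev/null && g &&
python3 -m crank '[{"translation":[0,0,-0.6],"turn":0},{"translation":[0,0,-0.6],"turn":0}]' >/dev/null && g &&
python3 -m crank '[{"translation":[0,0,-0.6],"turn":0},{"translation":[0,0,-0.6],"turn":0}]' >/dev/null && g &&
python3 -m crank '[{"translation":[0,0,-0.6],"turn":0},{"translation":[0,0,-0.6],"turn":0}]' >/dev/null && g &&
python3 -m crank '[{"translation":[0,0,-0.6],"turn":0},{"translation":[0,0,-0.6],"turn":0}]' >/dev/null && g &&
python3 -m crank '[{"translation":[0,0,-0.6],"turn":0},{"translation":[0,0,-0.6],"turn":0}]' >/dev/null && g
```

```text
t12.95 tip depth 17.4 F [-0.2  0.1 -0.3]
t13.12 tip depth 18.0 F [ 0.3  0.6 -0.3]
t13.28 tip depth 18.6 F [-0.3 -0.1 -1.1]
t13.45 tip depth 19.2 F [-0.2 -0.5 -0.4]
t13.62 tip depth 19.8 F [ 0.  -0.3  0.5]
t13.78 tip depth 20.4 F [-0.1 -0.4 -0. ]
t13.95 tip depth 21.0 F [-0. -0.  0.]
t14.12 tip depth 21.6 F [-0.1 -0.6 -0.1]
t14.28 tip depth 22.2 F [-0.3  0.6 -0.4]
t14.45 tip depth 22.8 F [-0.7 -0.3 -1.6]
t14.62 tip depth 23.4 F [-0.2  0.1  0.2]
t14.78 tip depth 24.0 F [ 0.8  0.6 -0.6]
t14.95 tip depth 24.6 F [ 0.7 -1.  -0.2]
t15.12 tip depth 25.2 F [-0.1  0.  -0.4]
t15.28 tip depth 25.8 F [ 0.3 -0.6 -0.8]
t15.45 tip depth 26.4 F [0.8 0.1 0.1]
t15.62 tip depth 27.0 F [ 0.2  0.4 -0.9]
t15.78 tip depth 27.6 F [ 0.2  0.7 -0.2]
t15.95 tip depth 28.2 F [ 0.6  0.3 -0.2]
t16.12 tip depth 28.8 F [-0.8 -0.5 -1. ]
t16.28 tip depth 29.4 F [-0.5  0.6 -0.5]
t16.45 tip depth 30.0 F [ 0.  -0.  -0.6]
```

```bash
g(){ python3 guard.py 1.8; }
python3 -m crank '[{"translation":[0,0,-0.6],"turn":0},{"translation":[0,0,-0.6],"turn":0}]' >/dev/null && g &&
python3 -m crank '[{"translation":[0,0,-0.6],"turn":0},{"translation":[0,0,-0.6],"turn":0}]' >/dev/null && g &&
python3 -m crank '[{"translation":[0,0,-0.6],"turn":0},{"translation":[0,0,-0.6],"turn":0}]' >/dev/null && g &&
python3 -m crank '[{"translation":[0,0,-0.6],"turn":0},{"translation":[0,0,-0.6],"turn":0}]' >/dev/null && g &&
python3 -m crank '[{"translation":[0,0,-0.6],"turn":0},{"translation":[0,0,-0.6],"turn":0}]' >/dev/null && g &&
python3 -m crank '[{"translation":[0,0,-0.6],"turn":0},{"translation":[0,0,-0.6],"turn":0}]' >/dev/null && g &&
python3 -m crank '[{"translation":[0,0,-0.6],"turn":0},{"translation":[0,0,-0.6],"turn":0}]' >/dev/null && g &&
python3 -m crank '[{"translation":[0,0,-0.6],"turn":0},{"translation":[0,0,-0.6],"turn":0}]' >/dev/null && g &&
python3 -m crank '[{"translation":[0,0,-0.6],"turn":0},{"translation":[0,0,-0.6],"turn":0}]' >/dev/null && g &&
python3 -m crank '[{"translation":[0,0,-0.6],"turn":0},{"translation":[0,0,-0.6],"turn":0}]' >/dev/null && g &&
python3 -m crank '[{"translation":[0,0,-0.6],"turn":0},{"translation":[0,0,-0.6],"turn":0}]' >/dev/null && g &&
python3 -m crank '[{"translation":[0,0,-0.6],"turn":0},{"translation":[0,0,-0.6],"turn":0}]' >/dev/null && g &&
python3 -m crank '[{"translation":[0,0,-0.6],"turn":0},{"translation":[0,0,-0.6],"turn":0}]' >/dev/null && g &&
python3 -m crank '[{"translation":[0,0,-0.6],"turn":0},{"translation":[0,0,-0.6],"turn":0}]' >/dev/null && g &&
python3 -m crank '[{"translation":[0,0,-0.6],"turn":0},{"translation":[0,0,-0.6],"turn":0}]' >/dev/null && g &&
python3 -m crank '[{"translation":[0,0,-0.6],"turn":0},{"translation":[0,0,-0.6],"turn":0}]' >/dev/null && g &&
python3 -m crank '[{"translation":[0,0,-0.6],"turn":0},{"translation":[0,0,-0.6],"turn":0}]' >/dev/null && g &&
python3 -m crank '[{"translation":[0,0,-0.6],"turn":0},{"translation":[0,0,-0.6],"turn":0}]' >/dev/null && g &&
python3 -m crank '[{"translation":[0,0,-0.6],"turn":0},{"translation":[0,0,-0.6],"turn":0}]' >/dev/null && g &&
python3 -m crank '[{"translation":[0,0,-0.6],"turn":0},{"translation":[0,0,-0.6],"turn":0}]' >/dev/null && g
```

```text
t16.62 tip depth 30.6 F [-0.5 -0.4 -0.8]
t16.78 tip depth 31.1 F [-0.1  0.7 -0.7]
t16.95 tip depth 31.7 F [ 0.5 -0.  -0.2]
t17.12 tip depth 32.4 F [ 1.1 -1.3 -0.5]
t17.28 tip depth 33.0 F [ 1.3 -0.9  0.5]
t17.45 tip depth 33.6 F [-0.4 -0.3 -0.7]
t17.62 tip depth 34.1 F [ 0.7  0.1 -1.1]
t17.78 tip depth 34.7 F [-0.  -1.6  0.3]
t17.95 tip depth 35.4 F [-0.2 -1.3 -0.7]
t18.12 tip depth 36.0 F [ 0.6 -1.5 -0.5]
t18.28 tip depth 36.5 F [ 0.3 -0.5 -0.4]
t18.45 tip depth 37.2 F [ 1.  -0.7 -0.4]
t18.62 tip depth 37.7 F [-0.3 -1.2  0.4]
t18.78 tip depth 38.1 F [ 0.  -1.5  2.6]
```

Contact at 38.1 mm depth. A steady −y side force of about 1 N began at 32 mm, so this is the floor and the pin was brushing the pad's edge on the +y side. That puts the pad top at about 31 mm and its middle about 8 mm to +y. I'll lift, shift +9 mm along the slot and press.

```bash
g(){ python3 guard.py $1; }
python3 -m crank '[{"translation":[0,0,-0],"turn":0},{"translation":[0,0,5],"turn":0},{"translation":[0,0,10],"turn":0},{"translation":[0,0,10],"turn":0},{"translation":[-1.5,9,10],"turn":0},{"translation":[-1.5,9,10],"turn":0},{"translation":[-1.5,9,10],"turn":0}]' >/dev/null; g 2 &&
python3 -m crank '[{"translation":[0,0,-0.8],"turn":0},{"translation":[0,0,-0.8],"turn":0}]' >/dev/null && g 2 &&
python3 -m crank '[{"translation":[0,0,-0.8],"turn":0},{"translation":[0,0,-0.8],"turn":0}]' >/dev/null && g 2 &&
python3 -m crank '[{"translation":[0,0,-0.6],"turn":0},{"translation":[0,0,-0.6],"turn":0}]' >/dev/null && g 2 &&
python3 -m crank '[{"translation":[0,0,-0.6],"turn":0},{"translation":[0,0,-0.6],"turn":0}]' >/dev/null && g 2 &&
python3 -m crank '[{"translation":[0,0,-0.6],"turn":0},{"translation":[0,0,-0.6],"turn":0}]' >/dev/null && g 2 &&
python3 -m crank '[{"translation":[0,0,-0.6],"turn":0},{"translation":[0,0,-0.6],"turn":0}]' >/dev/null && g 2 &&
python3 -m crank '[{"translation":[0,0,-0.6],"turn":0},{"translation":[0,0,-0.6],"turn":0}]' >/dev/null && g 2 &&
python3 -m crank '[{"translation":[0,0,-0.6],"turn":0},{"translation":[0,0,-0.6],"turn":0}]' >/dev/null && g 2
```

```text
t19.37 tip depth 28.5 F [ 0.   0.6 -0.8]
t19.53 tip depth 29.4 F [-0.4  0.1 -0.3]
t19.70 tip depth 30.1 F [ 0.7  0.2 -0.4]
t19.87 tip depth 30.6 F [0.  0.5 0.9]
t20.03 tip depth 30.9 F [-0.2 -1.   1.6]
```

The pad is felt at 30.5 mm. Pressing on in small steps, stopping if the force reaches about 7.5 N.

```bash
g(){ python3 guard.py 7.3; }
python3 -m crank '[{"translation":[0,0,-0.8],"turn":0},{"translation":[0,0,-0.8],"turn":0}]' >/dev/null && g &&
python3 -m crank '[{"translation":[0,0,-0.8],"turn":0},{"translation":[0,0,-0.8],"turn":0}]' >/dev/null && g &&
python3 -m crank '[{"translation":[0,0,-0.8],"turn":0},{"translation":[0,0,-0.8],"turn":0}]' >/dev/null && g &&
python3 -m crank '[{"translation":[0,0,-0.8],"turn":0},{"translation":[0,0,-0.8],"turn":0}]' >/dev/null && g &&
python3 -m crank '[{"translation":[0,0,-0.5],"turn":0},{"translation":[0,0,-0.5],"turn":0}]' >/dev/null && g &&
python3 -m crank '[{"translation":[0,0,-0.5],"turn":0},{"translation":[0,0,-0.5],"turn":0}]' >/dev/null && g &&
python3 -m crank '[{"translation":[0,0,-0.5],"turn":0},{"translation":[0,0,-0.5],"turn":0}]' >/dev/null && g &&
python3 -m crank '[{"translation":[0,0,-0.4],"turn":0},{"translation":[0,0,-0.4],"turn":0}]' >/dev/null && g
python3 - <<'E'
from h import *
for n in('top','side'):
    p,d=capture(n);h=hsv(p); m=(h[...,0]>100)&(h[...,0]<128)&(h[...,1]>150)&(h[...,2]>50)
    for a,c,b,k in blobs(m,15): print(n,a,c,b)
    p0=np.load(n+'0.npz')['p'];h=hsv(p0); m=(h[...,0]>100)&(h[...,0]<128)&(h[...,1]>150)&(h[...,2]>50)
    for a,c,b,k in blobs(m,15): print(n,'before',a,c,b)
E
```

```text
t20.20 tip depth 31.7 F [-0.1 -0.8  3.3]
t20.37 tip depth 32.6 F [-0.4 -0.3  2.1]
t20.53 tip depth 33.4 F [-0.6 -0.4  3.1]
t20.70 tip depth 34.2 F [-0.5 -0.1  3.5]
t20.87 tip depth 34.7 F [-1.2 -0.4  2.8]
t21.03 tip depth 35.2 F [ 0.1 -0.5  3.8]
t21.20 tip depth 35.7 F [-0.8 -0.5  3.9]
t21.37 tip depth 36.1 F [-0.9 -0.9  4.2]
top 143 [253.4, 156.4] [247, 147, 14, 19]
top 125 [129.6, 212.3] [111, 176, 33, 70]
top 80 [530.9, 228.8] [522, 194, 20, 72]
top before 142 [253.4, 156.4] [247, 147, 14, 19]
top before 126 [129.8, 212.0] [111, 176, 33, 70]
top before 83 [531.0, 229.3] [522, 194, 20, 72]
side 93 [347.1, 184.5] [339, 182, 17, 6]
side 142 [285.0, 223.8] [273, 203, 25, 42]
side before 92 [347.1, 184.4] [339, 182, 17, 6]
side before 135 [285.3, 224.1] [273, 204, 25, 41]
```

```bash
cat > tray.py <<'E'
from h import *
import sys
p,d=capture('side');h=hsv(p); m=(h[...,0]>100)&(h[...,0]<128)&(h[...,1]>150)&(h[...,2]>50)
m[:,330:]=0; B=blobs(m,15); print('tray',[(a,c) for a,c,b,k in B]); sys.exit(int(not B or max(B,key=lambda x:x[0])[1][0]<281))
E
g(){ python3 guard.py 8 && python3 tray.py; }
python3 -m crank '[{"translation":[0,0,-0.3],"turn":0},{"translation":[0,0,-0.3],"turn":0}]' >/dev/null && g &&
python3 -m crank '[{"translation":[0,0,-0.3],"turn":0},{"translation":[0,0,-0.3],"turn":0}]' >/dev/null && g &&
python3 -m crank '[{"translation":[0,0,-0.3],"turn":0},{"translation":[0,0,-0.3],"turn":0}]' >/dev/null && g &&
python3 -m crank '[{"translation":[0,0,-0.3],"turn":0},{"translation":[0,0,-0.3],"turn":0}]' >/dev/null && g &&
python3 -m crank '[{"translation":[0,0,-0.3],"turn":0},{"translation":[0,0,-0.3],"turn":0}]' >/dev/null && g
```

```text
t21.63 tip depth 36.4 F [ 1.3 -0.5  5. ]
tray [(141, [285.5, 224.6])]
t21.85 tip depth 36.8 F [ 0.1 -0.8  3.9]
tray [(295, [282.8, 225.7])]
t22.07 tip depth 37.0 F [0.9 0.3 5.3]
tray [(365, [274.5, 232.2])]
```

The tray is coming out (side-view blob moved from 285 to 274 px and grew). I'll withdraw straight up.

```bash
python3 -m crank '[{"translation":[0,0,3],"turn":0},{"translation":[0,0,10],"turn":0},{"translation":[0,0,20],"turn":0},{"translation":[0,0,32],"turn":0},{"translation":[0,0,45],"turn":0},{"translation":[0,0,65],"turn":0},{"translation":[0,0,90],"turn":0},{"translation":[0,0,100],"turn":0},{"translation":[0,0,100],"turn":0}]'; python3 tray.py
python3 -m crank '[{"translation":[-15,-30,0],"turn":0},{"translation":[-34,-68,0],"turn":0},{"translation":[-52,-105,0],"turn":0},{"translation":[-70,-142,0],"turn":0},{"translation":[-88,-180,0],"turn":0},{"translation":[-106,-217,0],"turn":0},{"translation":[-124,-254,0],"turn":0},{"translation":[-142,-290,0],"turn":0},{"translation":[-158,-322,0],"turn":0},{"translation":[-171.5,-350,0],"turn":0},{"translation":[-171.5,-350,0],"turn":0},{"translation":[-171.5,-350,0],"turn":0}]'; python3 tray.py
python3 -m crank '[{"translation":[0,0,-30],"turn":0},{"translation":[0,0,-60],"turn":0},{"translation":[0,0,-70],"turn":0},{"translation":[0,0,-70],"turn":0},{"translation":[0,0,-70],"turn":0},{"translation":[0,0,-70],"turn":0}]'
python3 - <<'E'
from h import *
s=show(); p,d=capture('wrist'); q,d2=capture('side'); t,_=capture('top')
a=cv2.resize(p[130:290,222:422,::-1],(400,320),interpolation=cv2.INTER_CUBIC); b=cv2.resize(q[170:370,190:390,::-1],(400,400),interpolation=cv2.INTER_CUBIC)
im=np.zeros((600,800,3),np.uint8); im[:320,:400]=a;im[:400,400:]=b; im[400:,300:700]=cv2.resize(t[140:290,200:500,::-1],(400,200));cv2.imwrite('pics/w8.png',im)
C=cam('wrist',s); print('hole pred',proj(C,[.4465,-.2875,.06]),'tip',proj(C,np.array(s['tool_pos'])-[0,0,.0393]))
E
```

```text
clock: 22.87
tool_pos: [0.62, 0.0621, 0.1843]
tool_rot: [0.524, 0.476, -0.52, 0.478]
force: [0.3, -0.1, -0.5]
width: 0.0153
tray [(360, [274.5, 232.6])]
clock: 23.92
tool_pos: [0.4437, -0.2898, 0.1789]
tool_rot: [-0.523, -0.476, 0.524, -0.475]
force: [0.0, -0.1, -1.0]
width: 0.015
tray [(197, [282.5, 242.8])]
clock: 24.47
tool_pos: [0.4472, -0.2881, 0.1114]
tool_rot: [0.522, 0.477, -0.521, 0.478]
force: [-0.7, -0.1, -0.3]
width: 0.0154
t 24.47 pos [ 447.2 -288.1  111.4] x [ 0.002 -0.001 -1.   ] jaw [ 0.996 -0.089  0.002] F [-0.68 -0.11 -0.33] w 15.4
hole pred [321.43440475 209.77221245] tip [322.31807929 214.76876256]
```

View pics/w8.png

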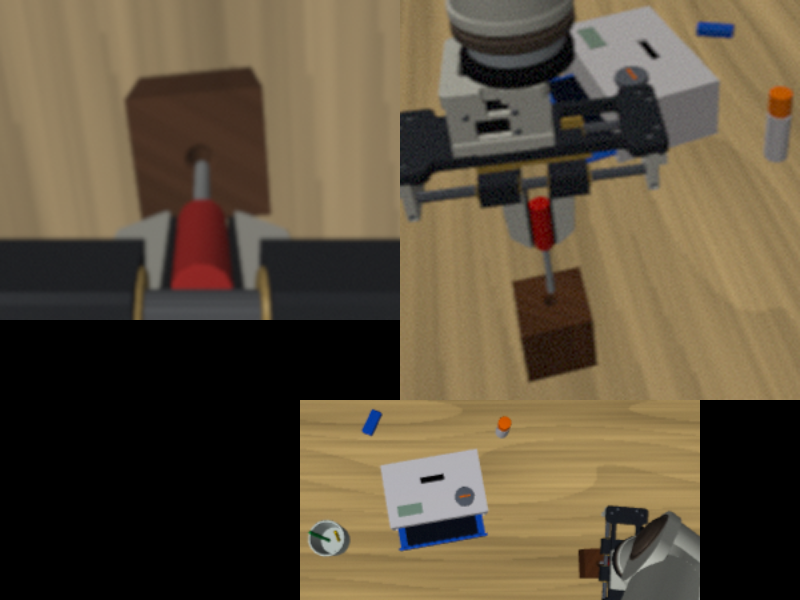

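The tray is clearly out (blue at (443,535) in the top crop) and the bystanders look undisturbed. The tip (crop (202,160)) is almost over the hole (199,154). I'll measure that offset before lowering.

Run:
```python
from h import *
s=show(); p,d=capture('wrist'); C=cam('wrist',s)
for v in range(197,222): print(v,p[v,311:335].max(1).tolist())
```

```text
t 24.62 pos [ 447.2 -288.6  111.7] x [ 0.003 -0.001 -1.   ] jaw [ 0.996 -0.089  0.003] F [ 0.66  0.95 -0.38] w 15.6
197 [70, 70, 71, 70, 71, 72, 72, 74, 73, 73, 73, 73, 73, 73, 73, 73, 74, 74, 74, 74, 74, 74, 73, 73]
198 [70, 70, 71, 70, 71, 71, 71, 72, 73, 73, 73, 74, 73, 73, 73, 73, 73, 73, 73, 73, 74, 74, 74, 74]
199 [70, 70, 71, 71, 71, 71, 71, 71, 71, 72, 73, 73, 74, 73, 73, 73, 73, 73, 74, 73, 73, 74, 73, 74]
200 [71, 70, 70, 70, 70, 71, 70, 69, 69, 68, 69, 69, 71, 71, 73, 73, 73, 72, 73, 74, 73, 73, 73, 74]
201 [70, 70, 70, 70, 70, 70, 68, 67, 64, 63, 62, 62, 64, 67, 69, 72, 73, 74, 73, 73, 73, 74, 73, 74]
202 [70, 71, 70, 70, 69, 66, 63, 59, 57, 56, 56, 56, 58, 61, 64, 68, 70, 73, 73, 74, 73, 73, 73, 73]
203 [70, 70, 70, 69, 66, 62, 54, 51, 49, 52, 54, 55, 58, 58, 60, 64, 67, 71, 73, 73, 73, 74, 73, 73]
204 [71, 70, 70, 68, 61, 55, 48, 45, 48, 51, 55, 58, 60, 60, 60, 61, 64, 67, 70, 72, 73, 73, 73, 73]
205 [72, 71, 70, 64, 56, 47, 42, 44, 47, 51, 56, 59, 62, 62, 62, 62, 63, 66, 69, 71, 72, 73, 73, 74]
206 [73, 72, 68, 61, 51, 44, 41, 43, 48, 53, 57, 59, 62, 63, 62, 62, 64, 67
[... 863 characters left out ...]
, 68, 69, 74, 85, 99, 105, 104, 99, 90, 79, 71, 71, 71, 72, 71, 71, 71, 70, 70]
216 [68, 68, 68, 68, 67, 68, 69, 75, 87, 100, 106, 105, 99, 90, 79, 71, 71, 72, 72, 72, 72, 72, 71, 70]
217 [68, 68, 68, 68, 68, 68, 69, 75, 87, 99, 105, 104, 99, 90, 79, 71, 71, 72, 73, 73, 73, 73, 72, 71]
218 [69, 69, 68, 68, 67, 68, 68, 75, 87, 100, 105, 103, 98, 89, 78, 71, 71, 73, 74, 73, 73, 72, 73, 72]
219 [72, 70, 69, 69, 69, 68, 70, 74, 87, 100, 105, 105, 98, 89, 78, 70, 70, 72, 72, 73, 73, 73, 72, 73]
220 [72, 72, 71, 70, 70, 69, 70, 75, 88, 99, 105, 103, 98, 88, 77, 70, 68, 71, 72, 73, 73, 73, 73, 73]
221 [72, 72, 73, 71, 71, 70, 70, 75, 88, 99, 104, 103, 97, 89, 77, 68, 67, 69, 70, 72, 72, 73, 73, 73]
```

```bash
python3 - <<'E'
from h import *
s=show(); C=cam('wrist',s); a=ray(C,(321,207.5),.06);b=ray(C,(322.1,214.2),s['tool_pos'][2]-.0393);print(a,b,(a-b)*1000)
E
python3 -m crank '[{"translation":[-0.8,1,-4],"turn":0},{"translation":[-0.8,1,-9],"turn":0},{"translation":[-0.8,1,-9],"turn":0},{"translation":[-0.8,1,-9],"turn":0}]' >/dev/null; python3 guard.py
```

```text
t 24.67 pos [ 447.  -288.5  111.5] x [ 0.002 -0.001 -1.   ] jaw [ 0.996 -0.089  0.002] F [-0.65 -0.26 -0.21] w 15.3
[ 0.44608541 -0.28584218  0.06      ] [ 0.44686742 -0.28800967  0.07220617] [ -0.78201064   2.16749723 -12.20616863]
t25.00 tip depth 16.5 F [ 0.6 -0.3 -1. ]
```

```bash
g(){ python3 guard.py 2.5; }
python3 -m crank '[{"translation":[0,0.5,-1],"turn":0},{"translation":[0,0.5,-2],"turn":0},{"translation":[0,0.5,-3],"turn":0},{"translation":[0,0.5,-3],"turn":0}]' >/dev/null && g &&
python3 -m crank '[{"translation":[0,0,-1],"turn":0},{"translation":[0,0,-2],"turn":0},{"translation":[0,0,-2],"turn":0}]' >/dev/null && g &&
python3 -m crank '[{"translation":[0,0,-1],"turn":0},{"translation":[0,0,-2],"turn":0},{"translation":[0,0,-2],"turn":0}]' >/dev/null && g &&
python3 -m crank '[{"translation":[0,0,-2],"turn":0},{"translation":[0,0,-4],"turn":0},{"translation":[0,0,-4],"turn":0}]' >/dev/null && g &&
python3 -m crank '[{"translation":[0,0,-2],"turn":0},{"translation":[0,0,-4],"turn":0},{"translation":[0,0,-6],"turn":0},{"translation":[0,0,-6],"turn":0}]' >/dev/null && g &&
python3 -m crank '[{"translation":[0,0,-3],"turn":0},{"translation":[0,0,-6],"turn":0},{"translation":[0,0,-10],"turn":0},{"translation":[0,0,-10],"turn":0}]' >/dev/null && g &&
python3 -m crank '[{"translation":[0,0,-3],"turn":0},{"translation":[0,0,-6],"turn":0},{"translation":[0,0,-10],"turn":0},{"translation":[0,0,-10],"turn":0}]' >/dev/null && g &&
python3 -m crank '[{"translation":[0,0,-3],"turn":0},{"translation":[0,0,-6],"turn":0},{"translation":[0,0,-10],"turn":0},{"translation":[0,0,-10],"turn":0}]' >/dev/null && g &&
python3 -m crank '[{"translation":[0,0,-3],"turn":0},{"translation":[0,0,-6],"turn":0},{"translation":[0,0,-6],"turn":0}]' >/dev/null && g
python3 -c "
from h import *
show()"
```

```text
t25.33 tip depth 19.3 F [-0.6  0.4 -0.2]
t25.58 tip depth 21.3 F [ 0.1 -0.1 -0.3]
t25.83 tip depth 23.3 F [-0.1 -0.6 -0.4]
t26.08 tip depth 27.5 F [-0.7 -0.1 -1.6]
t26.42 tip depth 33.5 F [-0.1 -0.  -0.8]
t26.75 tip depth 43.9 F [ 0.8 -0.7 -1.3]
t27.08 tip depth 53.8 F [-0.2 -0.5 -0.7]
t27.42 tip depth 63.8 F [-0.1 -0.7 -0.9]
t27.67 tip depth 69.6 F [-0.8  0.  -1.8]
t 27.67 pos [ 445.  -286.6   47.7] x [-0.  0. -1.] jaw [ 0.996 -0.09  -0.   ] F [-0.79  0.02 -1.79] w 15.3
```

In the hole with no side force. Lowering the last 3–4 mm until the shoulder seats.

```bash
g(){ python3 guard.py 2.5; }
python3 -m crank '[{"translation":[0,0,-1],"turn":0},{"translation":[0,0,-2],"turn":0},{"translation":[0,0,-2],"turn":0}]' >/dev/null && g &&
python3 -m crank '[{"translation":[0,0,-0.5],"turn":0},{"translation":[0,0,-0.5],"turn":0}]' >/dev/null && g &&
python3 -m crank '[{"translation":[0,0,-0.5],"turn":0},{"translation":[0,0,-0.5],"turn":0}]' >/dev/null && g &&
python3 -m crank '[{"translation":[0,0,-0.4],"turn":0},{"translation":[0,0,-0.4],"turn":0}]' >/dev/null && g &&
python3 -m crank '[{"translation":[0,0,-0.4],"turn":0},{"translation":[0,0,-0.4],"turn":0}]' >/dev/null && g &&
python3 -m crank '[{"translation":[0,0,-0.4],"turn":0},{"translation":[0,0,-0.4],"turn":0}]' >/dev/null && g &&
python3 -m crank '[{"translation":[0,0,-0.4],"turn":0},{"translation":[0,0,-0.4],"turn":0}]' >/dev/null && g &&
python3 -m crank '[{"translation":[0,0,-0.4],"turn":0},{"translation":[0,0,-0.4],"turn":0}]' >/dev/null && g
python3 -c "
from h import *
show()"
```

```text
t27.92 tip depth 71.2 F [-0.4 -0.7 -0.2]
t28.08 tip depth 71.6 F [ 0.1  0.5 -0.3]
t28.25 tip depth 72.1 F [-0.7  0.3 -1.4]
t28.42 tip depth 72.5 F [ 0.6  0.4 -0.6]
t28.58 tip depth 72.6 F [-0.5  0.2  4.3]
t 28.58 pos [ 445.2 -286.6   44.7] x [ 0.  0. -1.] jaw [ 0.996 -0.09   0.   ] F [-0.45  0.17  4.35] w 15.2
```

Seated at TCP z 44.7 mm, matching the 44.3 mm at pick-up. Releasing and retreating.

```bash
python3 -m crank '[{"translation":[0,0,0],"turn":0},{"translation":[0,0,0],"turn":0},{"translation":[0,0,0],"turn":0},{"translation":[0,0,0],"turn":0},{"translation":[0,0,0],"turn":0}]' 0.55; python3 -m crank '[{"translation":[0,0,10],"turn":0},{"translation":[0,0,25],"turn":0},{"translation":[0,0,45],"turn":0},{"translation":[0,0,75],"turn":0},{"translation":[0,0,110],"turn":0},{"translation":[-20,0,140],"turn":0},{"translation":[-20,30,160],"turn":0},{"translation":[-20,60,160],"turn":0},{"translation":[-20,80,160],"turn":0},{"translation":[-20,80,160],"turn":0},{"translation":[-20,80,160],"turn":0},{"translation":[-20,80,160],"turn":0}]'
python3 - <<'E'
from h import *
im=np.zeros((600,800,3),np.uint8)
for n in('top','side'):
    s=observe();p,d=capture(n);h=hsv(p);C=cam(n);K,R,o=C
    red=((h[...,0]<5)|(h[...,0]>174))&(h[...,1]>180)&(h[...,2]>70); red[240:]|=False
    for a,c,b,m in blobs(red,12):
        v,u=np.nonzero(m&(d>0)); z=d[v,u]; X=(R@(np.linalg.inv(K)@np.stack([u*z,v*z,z]))).T+o
        if len(X): print(n,a,c,b,np.percentile(X,[5,50,95],axis=0).round(3).tolist())
    p0=np.load(n+'0.npz')['p'];print(n,'cup/glue/eraser diff',[int(np.abs(p[y0:y1,x0:x1].astype(int)-p0[y0:y1,x0:x1]).max()) for x0,y0,x1,y1 in ([(200,225,240,260),(340,148,362,170),(242,144,264,168)] if n=='top' else [(241,140,271,192),(370,210,388,252),(336,178,360,190)])])
    c=p[140:300,190:510] if n=='top' else p[130:370,200:420]
    c=cv2.resize(c[:,:,::-1],(400,200) if n=='top' else (400,436)); x=0 if n=='top' else 400; im[:c.shape[0],x:x+400]=c
cv2.imwrite('pics/w9.png',im); show()
E
```

```text
clock: 29.0
tool_pos: [0.4452, -0.2866, 0.0443]
tool_rot: [-0.522, -0.477, 0.522, -0.477]
force: [-0.8, -0.2, 0.1]
width: 0.0403
clock: 30.0
tool_pos: [0.4252, -0.2074, 0.2049]
tool_rot: [0.522, 0.477, -0.522, 0.477]
force: [-0.1, 0.1, -0.4]
width: 0.0416
top 16 [525.8, 197.1] [524, 195, 6, 7] [[0.62, -0.589, 0.028], [0.629, -0.586, 0.035], [0.632, -0.584, 0.048]]
top 13 [543.7, 263.1] [542, 262, 5, 3] [[0.441, -0.626, 0.03], [0.443, -0.623, 0.038], [0.446, -0.621, 0.044]]
top cup/glue/eraser diff [9, 9, 8]
side 183 [262.9, 310.0] [258, 298, 11, 25] [[0.438, -0.294, 0.063], [0.443, -0.291, 0.089], [0.449, -0.283, 0.105]]
side cup/glue/eraser diff [131, 20, 20]
t 30.1 pos [ 425.  -207.9  204.5] x [-0.    -0.001 -1.   ] jaw [ 0.996 -0.091  0.   ] F [ 0.36 -0.95 -0.72] w 41.4
```

View pics/w9.png

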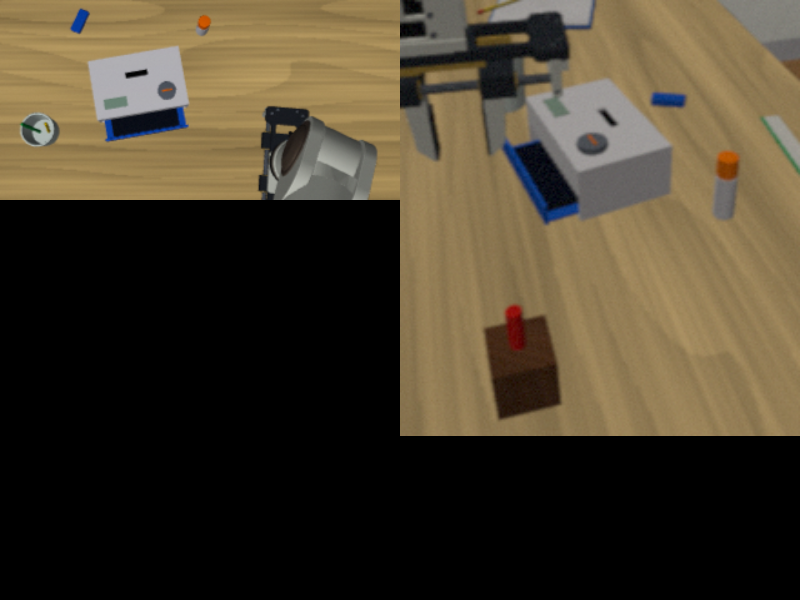

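The pin is upright and home in its stand (handle z from 63 to 105 mm, as at the start), and the tray is out at (145,122). The bystanders are unchanged in the top view, and the robot touches nothing.

```bash
python3 -c "
from workcell import *
print(hand_in())"
```

```text
the job is handed in; nothing more can be done
None
```

The job is done and handed in at about 30 s of the 72 s allowed: the blue tray is out and the pin is back home in its stand, released.

**What I did**
- **First grasp:** it closed on nothing. Depth readings put the real fingertips about 26 mm behind the TCP, not 8 mm ahead as stated. I went lower by the measured offset and gripped the pin.
- **Feeling for the catch:** at the slot's centre the pin met the floor about 38 mm down. A side force of about 1 N on the way suggested the catch pad lay just to +y.
- **Pressing:** I lifted, moved 9 mm that way, found the pad at 30.5 mm and pressed it about 6 mm until the tray came out. The highest vertical reading against the box was about 5–6 N. Readings came only at each small step, so brief peaks in between were not seen.
- **Returning the pin:** I lowered it until the shoulder seated, at TCP z 44.7 mm against about 44.3 mm at pick-up, then let go and moved clear.

**Last checks**
- The handle stands upright, with its top at 105 mm as at the start.
- The tray is visibly out in the top and side views.
- The pen cup, glue stick and eraser are unchanged in the top view to within image noise.
- One check disagreed: the side view differed strongly at the pen cup (131). I put that down to the gripper standing in front of it, because the top view shows the cup in place.

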